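# Open the latched caddy and unscrew the jar's twist cap

### The job

Swing the red latch lever of the wooden caddy box free, open its lid until it stands upright by itself, then grip the steel cap of the square glass jar inside and unscrew it anticlockwise, leaving the jar standing in the well that braces it. Stop turning as soon as the cap comes free (its red stripe then points the same way as the red mark on the jar's shoulder and the cork frame), lift it straight up until its lower edge is one to three centimetres above the jar's mouth, and finish while holding it there, level and over the mouth. Do not push the teacup, wrist rest or laptop stand about.

Things in the scene. Friction and masses are not known exactly. Their poses are not given: they have to be found in the camera images.
- latch (a joint): angle of the red latch lever, rad: 0 = pointing from its pivot over the lid and locking it, grows clockwise seen from above to 1.7; above about 1.2 it is clear of the lid. It turns stiffly (2 N at the pin) and stays where it is left; starts between 0 and 0.3
- latch_pin (a point): the upright red pin near the end of the latch lever (round, 12 mm diameter, 36 mm tall); the point is on its axis, 20 mm above the lever's flat arm and 16 mm below its top, 32 mm above the lid's upper face. The pin is 46 mm from the pivot and 58 mm beside the lid handle, on the side away from the robot, when locked
- latch_pivot (a point): pivot of the latch lever (vertical axis), on a steel post on the caddy's front (its right-hand side seen from the robot), at the underside of the lever arm (14 mm wide, 6 mm thick)
- lid (a joint): lid angle, rad: 0 = shut, grows as the front edge rises, up to 1.95; the hinge is stiff (about 5 N at the handle) and the lid stays where it is left
- lid_handle (a point): grip point of the black upright tab on the lid near its front edge: tab 16 mm thick along the hinge line (y), 28 mm along x, 38 mm tall when shut. The point is 24 mm above the lid's upper face (14 mm below the tab's top), 22 mm behind the lid's front edge. Turns with the lid; its y axis lies along the hinge
- lid_hinge (a point): middle of the lid's hinge line, at the caddy's upper rim on the robot's left; y axis along the hinge, x axis away from the lid when shut. The handle point lies at (-150, 0, +32) mm in this frame. Lid 172 x 170 x 8 mm
- caddy: wooden box fixed to the tray, 172 (x) x 170 (y) x 94 mm high, walls 8 mm, open top under the lid; origin at the centre of its underside, x points from the front (latch and lid handle, on the robot's right) to the hinge (on the robot's left). Inside, a cork frame forms a square well 79 mm wide and 22 mm deep, 4 mm nearer the front than the middle, which keeps the jar from turning
- jar: squat square glass jar, 76 x 76 mm, shoulder at 45 mm, neck to 71 mm with a black springy seal ring on it, mouth at 75 mm; 0.35 kg, loose in the caddy's well with 1.5 mm play. Origin at the centre of its underside; its x axis points from its middle to the red mark on its shoulder, on the hinge side, which a red line on the cork frame continues
- jar_mouth (a point): centre of the jar's mouth, 75 mm above its underside, axes as the jar's. Three lugs in the cap hook under the neck's lugs; turned anticlockwise until stripe and mark agree (within about 0.25 rad) they come free, the seal pushes the cap up 3 mm, and turning further jams. The cap's lower edge clears the mouth once its centre is 12 mm above this point
- cap_center (a point): centre of the round steel twist cap, half-way up: 65 mm diameter, 24 mm tall, 0.07 kg; shut, its lower edge is 10 mm above the jar's shoulder, its top 7 mm below the box rim. Its x axis lies under the red stripe on its top. It starts tight (0.3 to 0.6 N m to turn), the stripe 0.85 to 1.1 rad clockwise, seen from above, of the jar's mark
- teacup: white ceramic cup, 80 mm wide, 60 mm tall, on the tray, leave alone; origin under its centre
- wrist_rest: blue wrist rest, 190 x 72 x 18 mm, on the tray, leave alone; origin under its centre
- laptop_stand: folded aluminium laptop stand, 250 x 40 x 18 mm, on the tray, leave alone; origin under its centre

How it is judged:
By the outcome, as a careful person would: the job done as asked, in the order asked, and still so for the second after the job is handed in, while the arm keeps its last pose, push and grip.
It also fails if it takes over 64 s, if anything falls off the work surface, if the arm or the gripper's body presses on something with over 40 N, if the wrist force passes 120 N, or if a joint passes its speed limit or range.

### The arm

A 6-joint arm with a two-finger parallel gripper is mounted at the origin on the work surface. World frame = base frame: x ahead of the robot, y to its left, z up, the work surface at z = 0. Lengths are in mm, angles in rad, forces in N, time in s.
With the tool pointing down it reaches from about 350 to 950 mm from the base axis. Payload 17.4 kg.
Tool frame: the origin (TCP) lies at the very end of the fingers, on their centre line; the grasp point (between the pads) lies 19 mm behind it; z points along the fingers, y is the direction in which the jaws open and shut (so a half turn about z gives the same grasp; the last joint's range is limited). The gripper opens to 93 mm and grips with 3 to 60 N. Pads are 15 mm wide; open, the fingers measure 128 mm over their backs; the gripper's body (75 mm by 188 mm) begins 65 mm behind the grasp point.
Start: joints at [-1.282, 0.116, 1.442, -0, 1.584, -0.038], TCP at [216.675, -639.284, 186.746] pointing down, gripper open.
Joint ranges: [-2.83, 2.83], [-0.83, 2.19], [0.07, 2.5], [-1.14, 4.28], [0.01, 3], [-2.97, 2.97]. Speed limits (rad/s): [1.89, 1.89, 2.22, 3.14, 3.14, 3.14].

### API

Orientations are given as a rotation vector (axis times angle).
In Python, from plant import sense, capture, calibration, close_job, regions_of gives the robot as it stands.
- The arm moves only by the tool send_rows, never from a script. Its argument "deltas" is a list of rows, each a list of 7 numbers: the shift along the tool's x, y, z in mm, then the turn, a rotation vector about the tool's x, y, z in degrees, then the gripper command: -1 is shut, 1 is fully open, values between are in proportion. In form: [[dx, dy, dz, wx, wy, wz, fingers], ...]. A call has exactly 5 rows; each row is the pose to reach, as a shift and turn from the pose commanded when the call began, along the tool's axes at that moment; what a row does not reach only later rows make up. A row lasts 1/8 s, in which the tool goes at most 62.5 mm and 10.7 degrees, less where a joint would pass 70% of its speed; a pose out of reach is approached as far as the arm can. A call with a gripper value outside its range is refused whole. The fingers move at their own pace and stop on an object; the grip force is fixed at half the most. Time passes only in rows, so rows that repeat a pose let the fingers close, or fill a call up. It gives the time, the measured TCP pose, the force and the opening at its end, in the units of the state.
- sense(): the state, without advancing time (a new reading comes with each control period).
- capture(name): name is "scene" or "top"; returns the picture (420x560x3 uint8, red, green, blue); there is no depth.
- calibration(name): a dict with "intrinsics" (3x3 intrinsics, pixels), "R" (3x3) and "t" (3): a world point X has camera coordinates R X + t. Camera axes: x right, y down, z forward; pixel columns grow to the right and rows downward; lengths in mm; the calibration is good to about 2 mm. A picture is of the moment at which its call begins. calibration takes no time and is no camera call.
- close_job(): hands the job in, once; it reports no verdict.
Trained networks look in the newest picture that a camera, given by its name, has taken for a name from the list of things; names that differ only in an ending like _2 or _b are one class to them, and where a whole thing is asked for, a point or a joint stands for the part that bears it (a point fixed in the world has none). Each returns a list of dicts, best first, with "confidence" (0 to 1); they miss things now and then, are a little off and sometimes report something else, mostly with a low value. They report only what shows in the picture. A call takes as long as a camera call.
- regions_of(target, camera): "pixels" (420x560 bool, what is visible of it) and "extent" ([left, top, right, bottom] in pixels, round what is visible of it).
The state is a dict: "clock": time; "joints": joint angles; "qvel": joint speeds; "joint_torque": joint torques, N m; "eef_pos": TCP position; "eef_rot": TCP orientation; "ft_force": force on the tool from outside, world axes, zero at the start; "moment": the same for the moment, N m; "finger_gap": opening from 0.0 (shut) to 1.0 (fully open).
Only numpy, scipy, OpenCV 4.12 (cv2) and the standard library are available. Lean on these libraries where they do the work, as an engineer would, in place of code of your own. Each camera call takes 0.05 s, during which the arm holds its last target.

## Working session

There is one attempt and no reset: what is moved stays moved. The work goes in short steps, Python scripts to look and compute and a tool call to move; the robot and the scene stay as the last step left them, time stands still between calls to the robot, and variables do not carry over. Pictures are saved under pics/ and viewed, and the job is handed in when it is done.

Besides the shell and the picture viewer there is one more tool, called after "Request:" as a command line: name --pt "numbers of a row" for each row, then --argument value for the rest. send_rows: Moves the arm, as the interface text tells. Its arguments: {"type":"object","properties":{"deltas":{"type":"array"}},"required":["deltas"]}

```bash
ls; mkdir -p pics
python3 - <<'E'
from plant import *
import cv2
s=sense();print({k:s[k] for k in s})
for n in ["scene","top"]:
    im=capture(n);cv2.imwrite(f"pics/{n}0.png",im[:,:,::-1])
    c=calibration(n);print(n,c)
E
```

```text
pics
{'clock': 0.0, 'joints': array([-1.28181036e+00,  1.16516954e-01,  1.44223224e+00,  2.50210321e-05,
        1.58399967e+00, -3.78153982e-02]), 'qvel': array([-0.00065173,  0.00161486,  0.00117569, -0.0004313 ,  0.00098621,
       -0.00097906]), 'joint_torque': array([ 1.87309786e-05, -7.21262741e+01, -6.22605443e+01,  7.80299376e-02,
        2.37872440e-02, -9.10706672e-05]), 'eef_pos': array([ 216.61028308, -639.06088991,  186.00482223]), 'eef_rot': array([-3.09861096e+00, -5.10870461e-01,  1.88426877e-04]), 'ft_force': array([ 0.58203046,  0.27723229, -0.47934   ]), 'moment': array([ 0.02152811, -0.01045   ,  0.02413616]), 'finger_gap': 1.000936007478823}
scene {'intrinsics': array([[412.78515749,   0.        , 280.68463698],
       [  0.        , 412.78515749, 213.98395605],
       [  0.        ,   0.        ,   1.        ]]), 'R': array([[-0.69823876,  0.7157177 , -0.01451896],
       [ 0.4034358 ,  0.37666722, -0.8338833 ],
       [-0.59135623, -0.58810712, -0.55174979]]), 't': array([ 371.01120089, -123.57214862, 1303.20933411])}
top {'intrinsics': array([[445.76258856,   0.        , 274.7249573 ],
       [  0.        , 445.76258856, 207.28517166],
       [  0.        ,   0.        ,   1.        ]]), 'R': array([[ 0.02938417, -0.99929033,  0.02356692],
       [-0.99690769, -0.03101687, -0.07220119],
       [ 0.07288092, -0.02137247, -0.99711162]]), 't': array([-26.70662161, 519.01784746, 905.23948702])}
```

View pics/scene0.png

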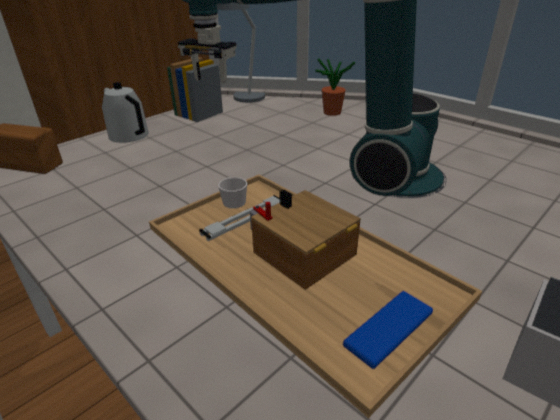

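View pics/top0.png

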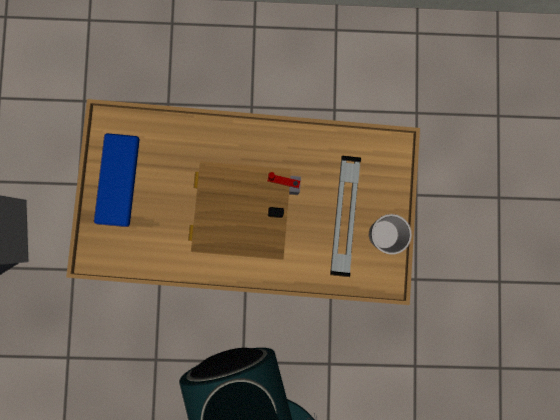

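Run:
```python
from plant import *
import cv2,numpy as np
for n in ["scene","top"]:
    im=capture(n)
    vis=im.copy()
    for t in ["caddy","lid","lid_handle","latch","latch_pin"]:
        rs=regions_of(t,n)
        for r in rs[:2]:
            m=r["pixels"];ys,xs=np.nonzero(m)
            print(n,t,round(r["confidence"],2),r["extent"],m.sum(),xs.mean().round(1),ys.mean().round(1))
            np.save(f"{n}_{t}.npy",rs[0]["pixels"])
    x0,y0,x1,y1=(230,170,370,290) if n=="scene" else (175,150,315,270)
    cv2.imwrite(f"pics/{n}_zoom.png",cv2.resize(im[y0:y1,x0:x1,::-1],None,fx=5.7,fy=5,interpolation=cv2.INTER_CUBIC)[:600,:798] if 0 else cv2.resize(im[y0:y1,x0:x1,::-1],None,fx=5,fy=5,interpolation=cv2.INTER_CUBIC))
print(sense()["clock"])
```

```text
scene caddy 0.71 [252.3, 189.1, 359.4, 287.7] 7400 303.4 235.6
scene lid 0.63 [252.8, 188.5, 356.4, 253.7] 3593 305.4 220.0
scene lid_handle 0.56 [250.7, 193.8, 361.5, 251.1] 3563 306.0 219.3
scene latch 0.46 [253.1, 202.4, 271.1, 220.2] 181 265.0 210.6
scene latch_pin 0.77 [253.7, 200.5, 274.8, 219.3] 197 264.5 210.5
top caddy 0.86 [187.9, 159.8, 303.4, 259.3] 8771 241.3 209.6
top lid 0.68 [191.7, 162.3, 291.7, 256.5] 8060 240.0 210.7
top lid_handle 0.84 [189.7, 161.1, 292.8, 259.2] 8318 239.8 211.3
top latch 0.64 [270.4, 173.4, 297.9, 188.4] 228 280.2 179.7
top latch 0.6 [93.8, 132.1, 140.7, 223.5] 3223 116.2 180.1
top latch_pin 0.52 [266.0, 169.6, 301.5, 188.0] 231 281.8 180.5
top latch_pin 0.33 [367.7, 213.2, 412.3, 250.1] 1307 390.0 233.9
0.7
```

View pics/scene_zoom.png

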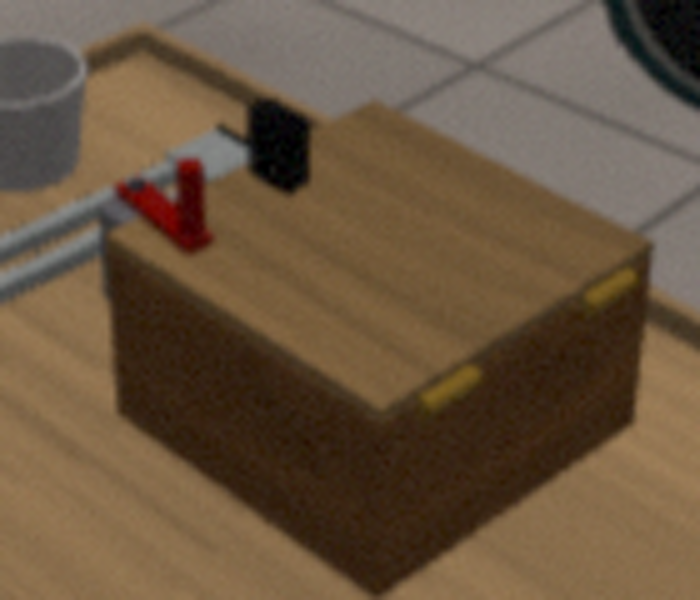

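View pics/top_zoom.png

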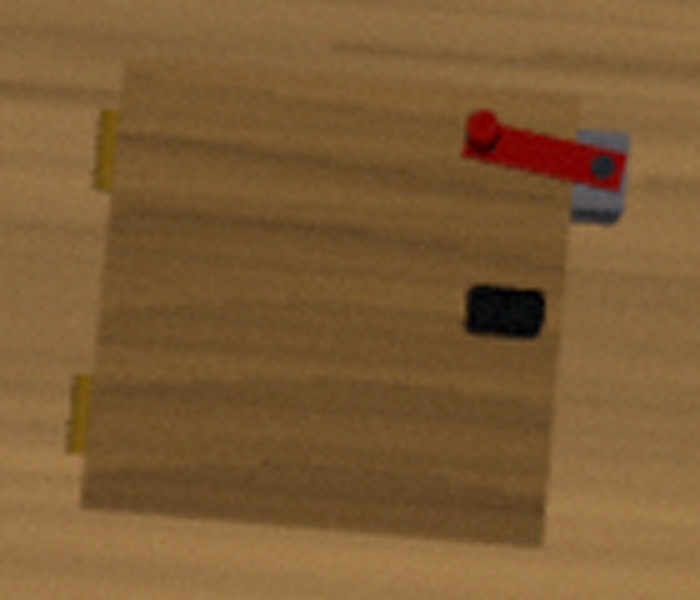

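```bash
cat > h.py <<'E'
import numpy as np, cv2
from plant import *
from scipy.optimize import least_squares
from scipy.spatial.transform import Rotation as Ro
C={n:calibration(n) for n in("scene","top")}
def proj(n,P):
    c=C[n];q=c["R"]@np.asarray(P,float).T+c["t"][:,None];p=c["intrinsics"]@q
    return (p[:2]/p[2]).T
def cad(p,P):
    x,y,z,a=p[:4];return np.asarray(P,float)@Ro.from_euler('z',a).as_matrix().T+[x,y,z]
E
python3 - <<'E'
from h import *
Z=lambda n,u:np.array(u)/5+((230,170) if n=="scene" else (175,150))
L=[[86,-85,102],[-86,-85,102],[-86,85,102],[86,85,102]]
top=[(122,58),(580,95),(543,547),(82,508)]
sc=[(378,410),(102,232),(375,100),(652,242)]
B=[[-86,-85,0],[86,-85,0],[86,85,0]];scB=[(118,412),(378,595),(632,422)]
H=[[-64,0,140]]
def f(p,full=False):
    pin=[p[4]+46*np.cos(p[6]),p[5]-46*np.sin(p[6]),150];piv=[p[4],p[5],110]
    r=[proj("top",cad(p,L))-Z("top",top),proj("scene",cad(p,L))-Z("scene",sc),proj("scene",cad(p,B))-Z("scene",scB),
     proj("top",cad(p,H))-Z("top",[(507,310)]),proj("scene",cad(p,H))-Z("scene",[(280,114)]),
     proj("top",cad(p,[pin,piv]))-Z("top",[(483,124),(602,166)]),proj("scene",cad(p,[pin,piv]))-Z("scene",[(191,164),(138,185)])]
    r=np.vstack(r)
    return r if full else r.ravel()
s=least_squares(f,[500,80,10,1.5,-98,-58,.1],loss='soft_l1')
print(s.x.round(3));print(f(s.x,True).round(1))
p=s.x;np.save("pose.npy",p)
print("pin",cad(p,[[p[4]+46*np.cos(p[6]),p[5]-46*np.sin(p[6]),134],[p[4],p[5],105],[-64,0,126],[-4,0,90]]).round(1))
st=sense();print(st["eef_pos"],Ro.from_rotvec(st["eef_rot"]).as_matrix().round(3))
E
```

```text
[505.347  52.782   8.728   1.517 -95.318 -57.764  -6.141]
[[ 0.3 -0.3]
 [ 0.1  0.2]
 [ 0.1  0.4]
 [-0.5  0.5]
 [ 0.5 -0.1]
 [ 0.4  0.3]
 [-0.4 -0. ]
 [ 0.  -0.1]
 [-0.4  0.2]
 [-0.4  0.9]
 [-0.   0.1]
 [-0.2 -0.1]
 [-0.7 -0.7]
 [-0.2 -0. ]
 [-0.2  0.2]
 [-0.3 -1.7]
 [-0.2  0.5]]
pin [[ 5.668e+02 -4.000e-01  1.427e+02]
 [ 5.579e+02 -4.550e+01  1.137e+02]
 [ 5.019e+02 -1.110e+01  1.347e+02]
 [ 5.051e+02  4.880e+01  9.870e+01]]
[ 216.66128175 -639.27655955  186.73425356] [[ 0.947  0.321  0.   ]
 [ 0.321 -0.947  0.   ]
 [ 0.    -0.    -1.   ]]
```

```bash
cat >> h.py <<'E'
def delta(target,phi=None,R1=None):
    s=sense();R=Ro.from_rotvec(s["eef_rot"]).as_matrix()
    d=R.T@(np.asarray(target,float)-s["eef_pos"])
    if R1 is None: R1=down(phi)
    w=Ro.from_matrix(R.T@R1).as_rotvec(degrees=True)
    print("t",round(s["clock"],2),"pos",s["eef_pos"].round(1),"shift",d.round(1),"turn",w.round(1),"F",s["ft_force"].round(1),"gap",round(s["finger_gap"]*93,1),"j",s["joints"].round(2))
def down(phi):
    a=np.radians(phi);c,t=np.cos(a),np.sin(a)
    return np.array([[c,t,0],[t,-c,0],[0,0,-1]])
E
python3 -c "
from h import *
delta([566.8,-0.4,185],78.8)"
```

```text
t 0.7 pos [ 216.7 -639.3  186.7] shift [ 536.7 -492.7    1.8] turn [ -0.   -0.  -60.1] F [-0.4 -0.1 -0.6] gap 93.0 j [-1.28  0.12  1.44  0.    1.58 -0.04]
```

Request:
send_rows --pt "43 -39 0 0 0 -5 -0.14" --pt "86 -79 0 0 0 -10 -0.14" --pt "129 -118 0 0 0 -15 -0.14" --pt "172 -157 0 0 0 -20 -0.14" --pt "215 -197 0 0 0 -25 -0.14"

```text
clock: 1.32
eef_pos: [357.6, -382.0, 186.9]
eef_rot: [2.914, 1.173, 0.0]
ft_force: [0.9, -0.3, 0.1]
finger_gap: 0.51
```

```bash
python3 -c "
from h import *
delta([566.8,-0.4,185],78.8)"
```

```text
t 1.32 pos [ 357.6 -382.   186.9] shift [ 415.3 -130.2    1.9] turn [  0.    0.  -34.9] F [ 0.9 -0.3  0.1] gap 47.4 j [-0.87 -0.22  1.76  0.    1.6  -0.06]
```

Request:
send_rows --pt "50 -16 0 0 0 -5 -0.14" --pt "100 -31 0 0 0 -10 -0.14" --pt "150 -47 0 0 0 -14 -0.14" --pt "205 -64 0 0 0 -18 -0.14" --pt "260 -81 0 0 0 -22 -0.14"

```text
clock: 1.95
eef_pos: [489.6, -143.7, 187.1]
eef_rot: [2.636, 1.707, 0.001]
ft_force: [0.4, -1.2, 0.3]
finger_gap: 0.436
```

```bash
python3 -c "
from h import *
delta([566.8,-0.4,170],78.8)"
```

```text
t 1.95 pos [ 489.6 -143.7  187.1] shift [162.4  11.8  17.1] turn [  0.   0. -13.] F [ 0.4 -1.2  0.3] gap 40.5 j [-0.34 -0.25  1.79 -0.    1.6   0.09]
```

Request:
send_rows --pt "45 3 0 0 0 -4 -0.14" --pt "90 6 0 0 0 -8 -0.14" --pt "130 9 5 0 0 -13 -0.14" --pt "162 12 12 0 0 -13 -0.14" --pt "162 12 17 0 0 -13 -0.14"

```text
clock: 2.58
eef_pos: [566.9, -1.1, 169.2]
eef_rot: [-2.426, -1.995, 0.001]
ft_force: [-0.3, 0.3, 0.4]
finger_gap: 0.431
```

```bash
cat >> h.py <<'E'
def snap(tag,sb=None,tb=None,f=5,which=("scene","top")):
    out=[]
    for n,b in (("scene",sb),("top",tb)):
        if n not in which: continue
        im=capture(n)
        np.save(f"{n}_{tag}.npy",im)
        if b: im=cv2.resize(im[b[1]:b[3],b[0]:b[2]],None,fx=f,fy=f,interpolation=cv2.INTER_CUBIC)
        out.append(im[:,:,::-1])
    if len(out)==2:
        h=max(o.shape[0] for o in out)
        out=[cv2.copyMakeBorder(o,0,h-o.shape[0],0,0,cv2.BORDER_CONSTANT) for o in out]
    o=np.hstack(out);k=min(1,800/o.shape[1],600/o.shape[0])
    if k<1:o=cv2.resize(o,None,fx=k,fy=k)
    cv2.imwrite(f"pics/{tag}.png",o)
E
python3 -c "
from h import *
delta([566.8,-0.4,130],78.8)
snap('a1',(210,150,370,290),(175,140,335,280))"
```

```text
t 2.58 pos [566.9  -1.1 169.2] shift [ 0.7 -0.2 39.2] turn [-0.  -0.   0.1] F [-0.3  0.3  0.4] gap 40.1 j [-0.05 -0.11  1.7   0.    1.56  0.15]
```

View pics/a1.png

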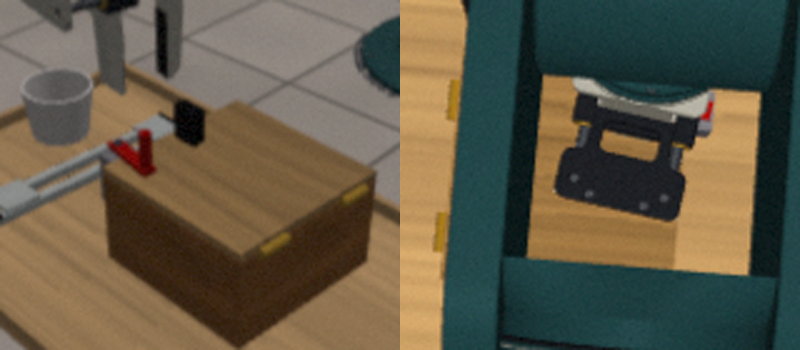

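```bash
python3 -c "
from h import *
P=[[566.9,-1.1,169.2],[566.9,-1.1,158],[566.9,-1.1,250]]
print(proj('scene',P),proj('top',P))
im=np.load('scene_a1.npy');cv2.imwrite('pics/a2.png',cv2.resize(im[60:240,180:340,::-1],None,fx=3.3,fy=3.3))"
```

```text
[[267.44913906 196.83050829]
 [267.61808309 201.32452464]
 [266.1558497  162.42820649]] [[271.88145157 173.86939481]
 [271.77258003 174.79919206]
 [272.77021018 166.27911644]]
```

View pics/a2.png

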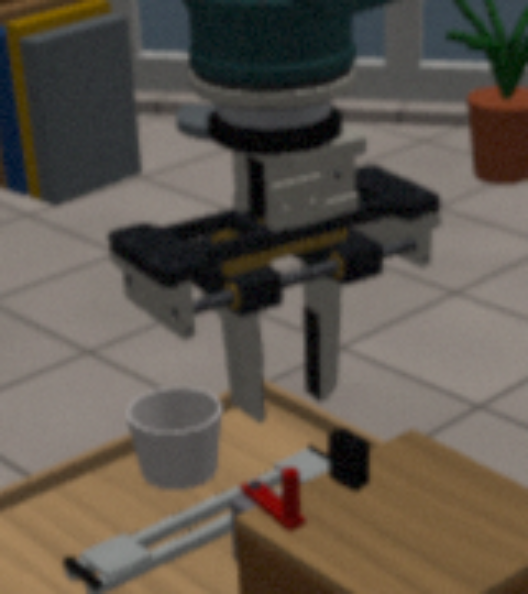

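```bash
python3 -c "
from h import *
R=down(78.8)
for z in (230,255,280):
  P=np.array([566.9,-1.1,z])+np.array([[0,94,0],[0,-94,0],[37,-94,0],[-37,-94,0]])@R.T
  print(z,proj('top',P).round(1).tolist(),proj('scene',P).round(1).tolist())
t,s=np.load('top_a1.npy'),np.load('scene_a1.npy')
cv2.imwrite('pics/a3.png',cv2.resize(t[120:260,180:340,::-1],None,fx=4,fy=4))
for n in('top','scene'):
  c=C[n];print(n,-c['R'].T@c['t'])
"
```

```text
230 [[285.4, 112.5], [259.4, 225.3], [236.7, 220.1], [282.0, 230.5]] [[225.6, 184.6], [303.3, 159.3], [314.0, 165.6], [293.2, 153.3]]
255 [[286.2, 107.9], [259.2, 224.8], [235.7, 219.4], [282.6, 230.1]] [[224.5, 173.1], [303.5, 148.5], [314.4, 154.6], [293.2, 142.8]]
280 [[287.0, 103.1], [259.0, 224.2], [234.6, 218.6], [283.3, 229.8]] [[223.3, 161.2], [303.7, 137.4], [314.8, 143.3], [293.2, 131.9]]
top [452.22294882   8.75784439 940.72791135]
scene [1079.56878464  547.43297503  621.3874256 ]
```

View pics/a3.png

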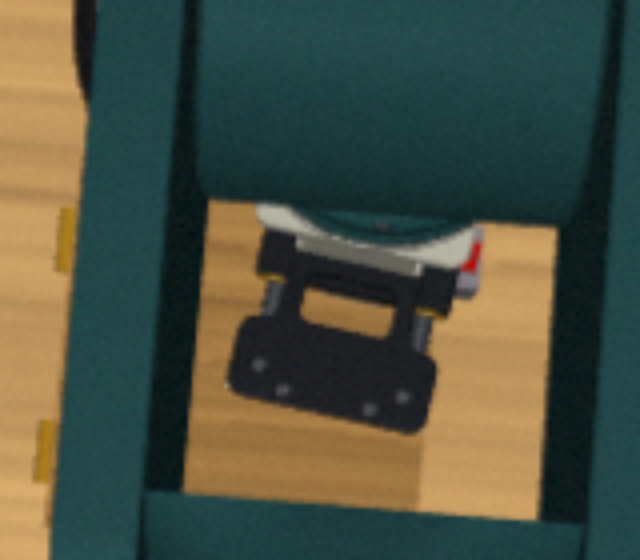

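```bash
python3 -c "
from h import *
R=down(78.8)
for z in (169,190,200,210):
  P=np.array([566.9,-1.1,z])+np.array([[0,20,0],[0,37,0],[0,-20,0],[0,-37,0]])@R.T
  print(z,proj('scene',P).round(1).tolist())
snap('a4',(180,100,340,220),which=('scene',))
print(regions_of('teacup','scene')[0]['extent'],regions_of('teacup','top')[0]['extent'])
"
```

```text
169 [[259.5, 199.8], [252.5, 202.3], [275.3, 194.1], [281.8, 191.7]]
190 [[259.0, 191.2], [252.0, 193.6], [275.1, 185.5], [281.7, 183.2]]
200 [[258.8, 186.9], [251.7, 189.4], [275.0, 181.4], [281.6, 179.1]]
210 [[258.6, 182.7], [251.5, 185.1], [274.9, 177.2], [281.6, 174.9]]
[221.2, 179.4, 247.5, 209.8] [371.0, 215.3, 411.1, 251.7]
```

View pics/a4.png

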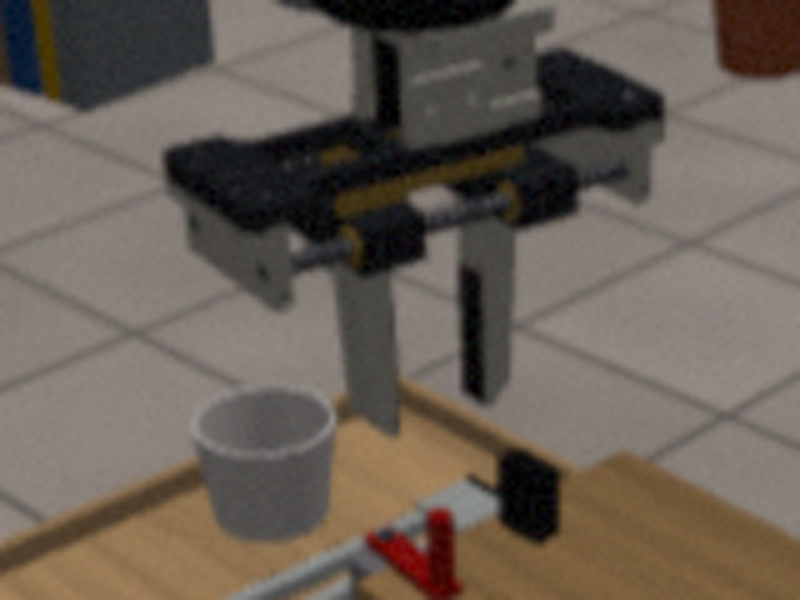

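```bash
python3 -c "
from h import *
print(proj('scene',[[216.7,-639.3,186.7],[216.7,-639.3,220],[0,0,0]]), proj('top',[[0,0,0]]))
im=cv2.imread('pics/scene0.png');cv2.imwrite('pics/a5.png',cv2.resize(im[20:110,150:270],None,fx=6,fy=6,interpolation=cv2.INTER_CUBIC))
"
```

```text
[[212.10712066  90.6533524 ]
 [211.08619766  81.05079777]
 [398.2006131  174.84308475]] [[261.57394814 462.86255478]]
```

View pics/a5.png

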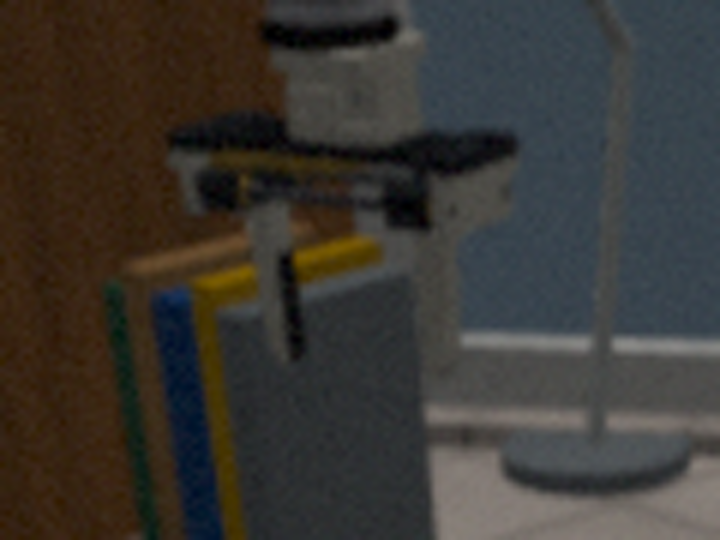

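Request:
send_rows --pt "0 0 12 0 0 0 -0.14" --pt "0 0 24 0 0 0 -0.14" --pt "0 0 34 0 0 0 -0.14" --pt "0 0 39 0 0 0 -0.14" --pt "0 0 39 0 0 0 -0.14"

```text
clock: 3.45
eef_pos: [566.4, -2.7, 130.4]
eef_rot: [-2.429, -1.992, 0.001]
ft_force: [0.6, 0.0, 0.4]
finger_gap: 0.432
```

```bash
python3 -c "
from h import *
delta([566.8,-0.4,96],78.8)
snap('a6',(180,100,340,220),which=('scene',))"
```

```text
t 3.45 pos [566.4  -2.7 130.4] shift [ 2.3 -0.  34.4] turn [-0.   0.  -0.1] F [0.6 0.  0.4] gap 40.1 j [-0.05 -0.1   1.75  0.    1.49  0.15]
```

View pics/a6.png

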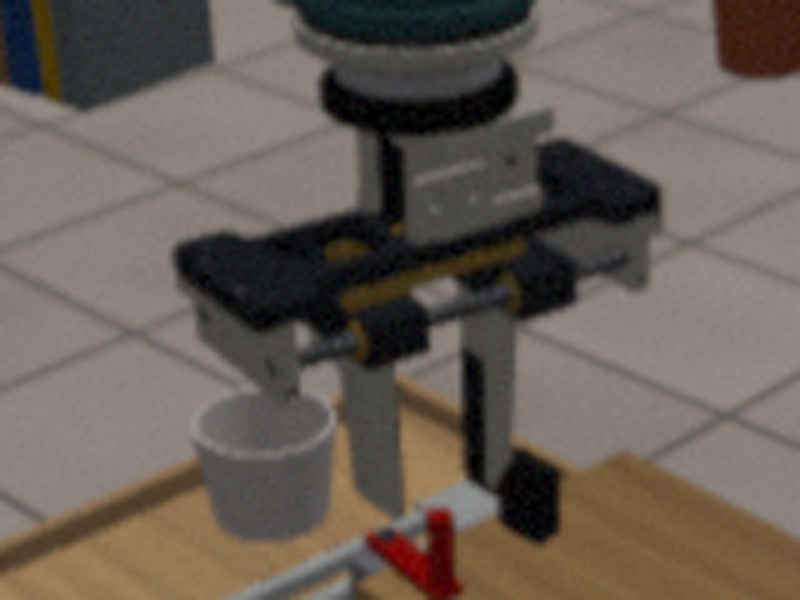

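```bash
python3 -c "
from h import *
im=np.load('scene_a6.npy');cv2.imwrite('pics/a7.png',cv2.resize(im[170:220,245:305,::-1],None,fx=12,fy=12,interpolation=cv2.INTER_NEAREST))
R=down(78.8)
for z in (130,163):
  P=np.array([566.4,-2.7,z])+np.array([[0,20,0],[0,37,0],[0,-20,0],[0,-37,0]])@R.T
  print(z,proj('scene',P).round(1).tolist())
"
```

```text
130 [[259.9, 214.9], [253.1, 217.5], [275.3, 209.0], [281.7, 206.6]]
163 [[259.2, 201.9], [252.3, 204.4], [275.0, 196.1], [281.5, 193.8]]
```

View pics/a7.png

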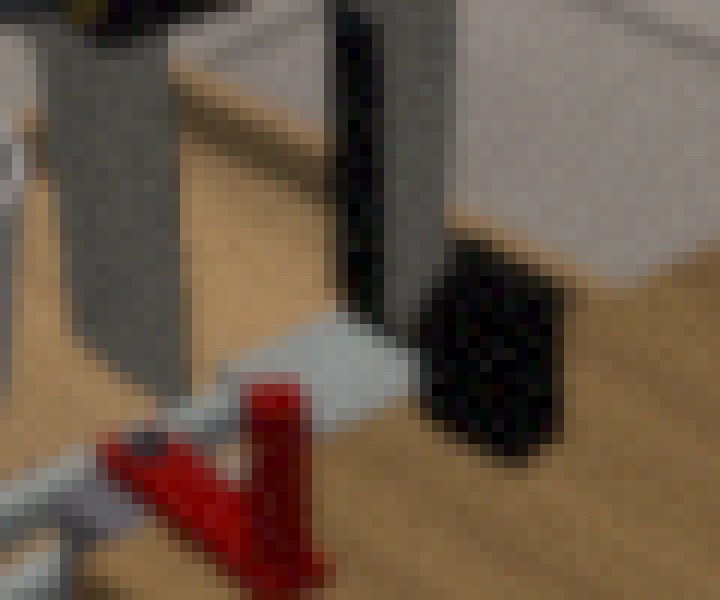

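Request:
send_rows --pt "2 0 4 0 0 0 -0.14" --pt "2 0 8 0 0 0 -0.14" --pt "2 0 12 0 0 0 -0.14" --pt "2 0 15 0 0 0 -0.14" --pt "2 0 15 0 0 0 -0.14"

```text
clock: 4.12
eef_pos: [566.8, -0.8, 115.5]
eef_rot: [-2.429, -1.992, 0.0]
ft_force: [-0.7, 0.5, -0.4]
finger_gap: 0.434
```

```bash
python3 -c "
from h import *
delta([566.8,-0.4,96],78.8)
snap('a8',(180,100,340,220),which=('scene',))"
```

```text
t 4.12 pos [566.8  -0.8 115.5] shift [ 0.4 -0.1 19.5] turn [-0.   0.  -0.1] F [-0.7  0.5 -0.4] gap 40.4 j [-0.05 -0.09  1.77  0.    1.47  0.15]
```

View pics/a8.png

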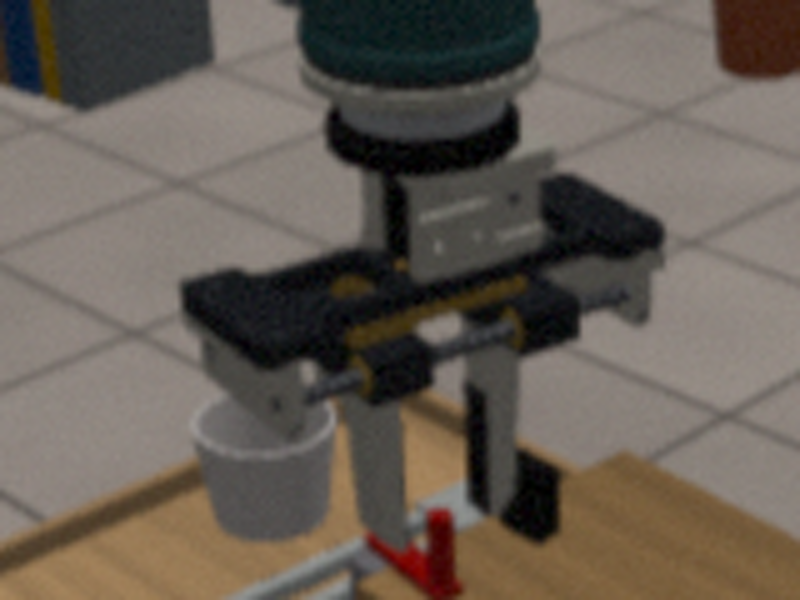

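Request:
send_rows --pt "0 0 5 0 0 0 -0.14" --pt "0 0 9 0 0 0 -0.14" --pt "0 0 13 0 0 0 -0.14" --pt "0 0 16 0 0 0 -0.14" --pt "0 0 16 0 0 0 -0.14"

```text
clock: 4.8
eef_pos: [566.8, -0.7, 99.4]
eef_rot: [-2.429, -1.992, 0.0]
ft_force: [-0.4, -0.3, -0.4]
finger_gap: 0.429
```

```bash
python3 -c "
from h import *
delta([566.8,-0.4,96],78.8)
snap('a9',(210,140,340,240),f=6,which=('scene',))
R=down(78.8)
for z in (99.5,132):
  P=np.array([566.4,-0.7,z])+np.array([[0,20,0],[0,37,0],[0,-20,0],[0,-37,0]])@R.T
  print(z,((proj('scene',P)-[210,140])*6).round(1).tolist())
"
```

```text
t 4.8 pos [566.8  -0.7  99.4] shift [ 0.3 -0.1  3.4] turn [-0.   0.  -0.1] F [-0.4 -0.3 -0.4] gap 39.9 j [-0.05 -0.08  1.78  0.    1.44  0.15]
99.5 [[306.6, 521.0], [266.9, 536.8], [397.4, 484.8], [434.9, 469.9]]
132 [[303.0, 446.8], [262.4, 462.3], [395.6, 411.5], [433.9, 396.9]]
```

View pics/a9.png

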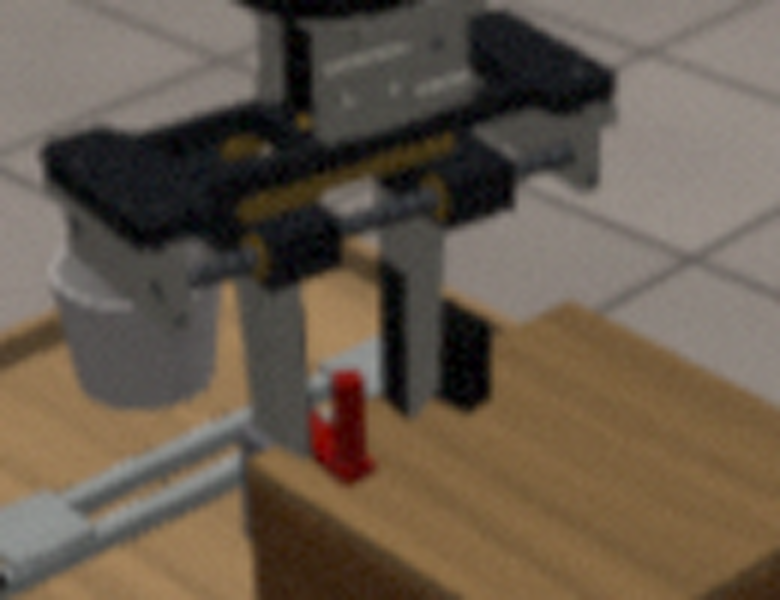

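Request:
send_rows --pt "0 0 0 0 0 0 -0.61" --pt "0 0 0 0 0 0 -0.61" --pt "-0.4 6.4 0 0 0 8 -0.61" --pt "-1.8 12.7 0 0 0 16 -0.61" --pt "-4 18.7 0 0 0 24 -0.61"

```text
clock: 5.48
eef_pos: [584.6, -8.1, 99.9]
eef_rot: [-2.793, -1.438, -0.0]
ft_force: [-1.3, 1.6, 1.4]
finger_gap: 0.2
```

```bash
python3 -c "
from h import *
delta([566.8,-0.4,96],78.8)
p=np.load('pose.npy')
print(cad(p,[[p[4],p[5],0]]))
"
```

```text
t 5.47 pos [584.6  -8.1  99.9] shift [ -4.1 -18.9   3.9] turn [ -0.   -0.  -24.3] F [-1.3  1.6  1.4] gap 18.6 j [-0.06 -0.04  1.75  0.    1.44  0.56]
[[557.88617953 -45.51204614   8.72828337]]
```

Request:
send_rows --pt "-0.7 8 0 0 0 10 -0.61" --pt "-2.8 15.7 0 0 0 20 -0.61" --pt "-6.2 23 0 0 0 30 -0.61" --pt "-10.8 29.6 0 0 0 40 -0.61" --pt "-16.4 35.2 0 0 0 50 -0.61"

```text
clock: 6.1
eef_pos: [603.7, -42.0, 99.7]
eef_rot: [-3.139, -0.121, 0.001]
ft_force: [-1.5, 2.1, 0.7]
finger_gap: 0.196
```

```bash
python3 -c "
from h import *
delta([557.9+46,-45.5,99],0)
snap('b1',(180,120,330,240),which=('scene',))
"
```

```text
t 6.1 pos [603.7 -42.   99.7] shift [-0.   3.5  0.7] turn [-0.   0.   4.4] F [-1.5  2.1  0.7] gap 18.2 j [-0.11  0.    1.7   0.    1.44  1.38]
```

View pics/b1.png

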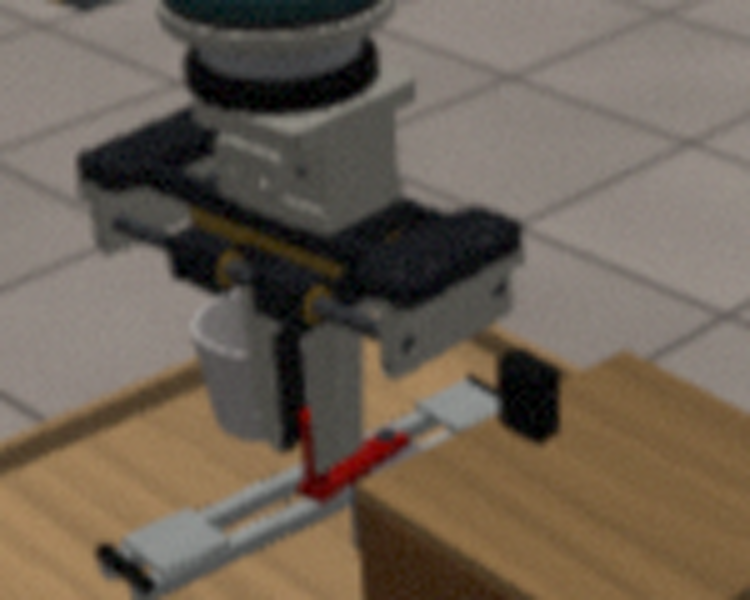

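Request:
send_rows --pt "-0.4 5.6 0 0 0 7 -0.61" --pt "-0.4 5.6 0 0 0 7 -0.61" --pt "-0.4 3 0 0 0 7 -0.2" --pt "-0.4 2 0 0 0 7 -0.14" --pt "-0.4 2 -50 0 0 7 -0.14"

```text
clock: 6.78
eef_pos: [601.8, -43.6, 146.7]
eef_rot: [-3.14, 0.059, 0.01]
ft_force: [0.8, 0.3, 0.2]
finger_gap: 0.418
```

```bash
python3 -c "
from h import *
p=np.load('pose.npy')
delta([501.9,-11.1,170],np.degrees(p[3]))
"
```

```text
t 6.78 pos [601.8 -43.6 146.7] shift [-101.2  -28.7  -22.7] turn [ -0.3   0.3 -89.1] F [0.8 0.3 0.2] gap 38.9 j [-0.11 -0.02  1.65 -0.    1.52  1.49]
```

Request:
send_rows --pt "-12 -4 -3 0 0 -10 -0.14" --pt "-24 -8 -3 0 0 -20 -0.14" --pt "-36 -12 -3 0 0 -30 -0.14" --pt "-48 -16 -3 0 0 -40 -0.14" --pt "-60 -20 -3 0 0 -50 -0.14"

```text
clock: 7.4
eef_pos: [543.9, -21.4, 152.8]
eef_rot: [2.868, 1.282, 0.0]
ft_force: [-0.3, -0.2, -0.6]
finger_gap: 0.43
```

```bash
python3 -c "
from h import *
p=np.load('pose.npy')
delta([501.9,-11.1,145],np.degrees(p[3]))
"
```

```text
t 7.4 pos [543.9 -21.4 152.8] shift [-20.4 -38.2   7.8] turn [  0.   -0.  -38.8] F [-0.3 -0.2 -0.6] gap 40.0 j [-0.09 -0.16  1.77 -0.    1.53  0.64]
```

Request:
send_rows --pt "-7 -12 2 0 0 -10 -0.14" --pt "-14 -25 4 0 0 -20 -0.14" --pt "-20 -38 6 0 0 -30 -0.14" --pt "-20 -38 8 0 0 -38.8 -0.14" --pt "-20 -38 8 0 0 -38.8 -0.14"

```text
clock: 8.02
eef_pos: [502.7, -10.8, 144.8]
eef_rot: [2.287, 2.153, 0.0]
ft_force: [-0.1, -0.0, 0.5]
finger_gap: 0.431
```

```bash
python3 -c "
from h import *
p=np.load('pose.npy')
delta([501.9,-11.1,82],np.degrees(p[3]))
snap('c1',(210,130,340,240),f=5,which=('scene',))
"
```

```text
t 8.03 pos [502.7 -10.8 144.8] shift [-0.4 -0.8 62.8] turn [ 0.   0.  -0.4] F [-0.1 -0.   0.5] gap 40.1 j [-0.07 -0.25  1.86 -0.    1.53 -0.01]
```

View pics/c1.png

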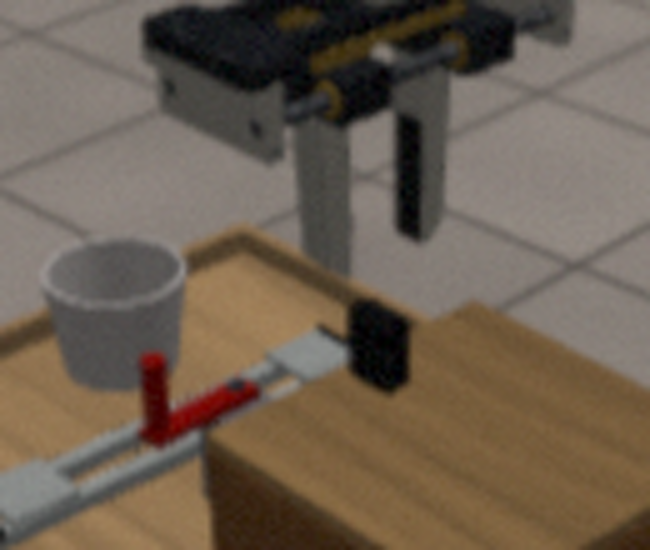

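Request:
send_rows --pt "0 -0.8 20 0 0 0 -0.14" --pt "0 -0.8 38 0 0 0 -0.14" --pt "0 -0.8 50 0 0 0 -0.14" --pt "0 -0.8 57 0 0 0 -0.14" --pt "0 -0.8 57 0 0 0 -0.14"

```text
clock: 8.7
eef_pos: [501.8, -10.9, 87.3]
eef_rot: [-2.288, -2.153, 0.001]
ft_force: [0.6, 0.3, 0.5]
finger_gap: 0.433
```

```bash
python3 -c "
from h import *
p=np.load('pose.npy')
delta([501.9,-11.1,82],np.degrees(p[3]))
snap('c2',(210,130,340,240),f=5,which=('scene',))
"
```

```text
t 8.7 pos [501.8 -10.9  87.3] shift [-0.2  0.1  5.3] turn [-0.  -0.  -0.4] F [0.6 0.3 0.5] gap 40.3 j [-0.07 -0.22  1.93  0.    1.44 -0.01]
```

View pics/c2.png

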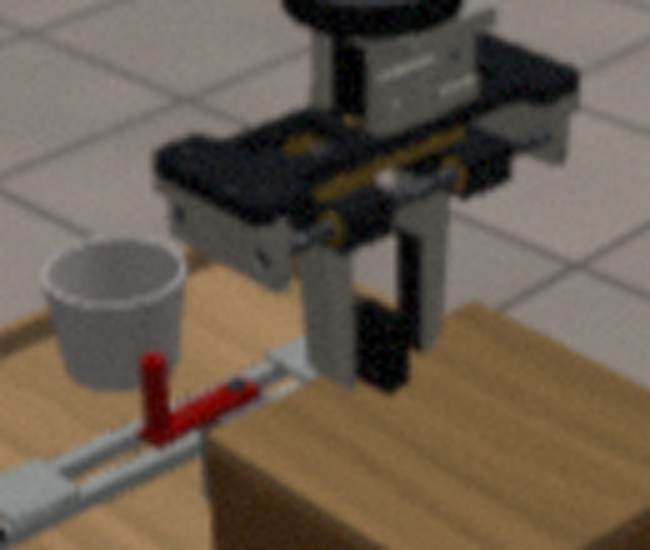

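Request:
send_rows --pt "0 0 0 0 0 0 -1" --pt "0 0 0 0 0 0 -1" --pt "0 0 0 0 0 0 -1" --pt "0 0 0 0 0 0 -1" --pt "0.7 0 -3 0 0 0 -1"

```text
clock: 9.38
eef_pos: [502.5, -10.3, 90.5]
eef_rot: [2.287, 2.152, 0.001]
ft_force: [9.3, 0.4, -7.7]
finger_gap: 0.17
```

```bash
cat >> h.py <<'E'
def arc(b1,b0=None,rg=154.4,a0=13.7):
    # lid arc: displacement in tool (x,z) between lid angles
    f=lambda b:np.array([-rg*np.cos(np.radians(a0+b)),-rg*np.sin(np.radians(a0+b))])
    return (f(b1)-f(b0)).round(1)
E
python3 -c "
from h import *
p=np.load('pose.npy')
delta([501.9,-11.1,87.3],np.degrees(p[3]))
for b in (6,12,18,24,30): print(b,arc(b,1.1))
"
```

```text
t 9.38 pos [502.5 -10.3  90.5] shift [-0.8 -0.6  3.2] turn [ 0.1  0.  -0.4] F [ 9.3  0.4 -7.7] gap 15.8 j [-0.07 -0.23  1.93 -0.    1.44 -0.01]
6 [  3.9 -12.6]
12 [ 10.2 -27.5]
18 [ 17.9 -41.7]
24 [ 27.1 -55. ]
30 [ 37.7 -67.2]
```

Request:
send_rows --pt "1.8 0.5 -6.5 0 0 0 -1" --pt "3.9 0.5 -12.6 0 0 0 -1" --pt "10.2 0.5 -27.5 0 0 0 -1" --pt "17.9 0.5 -41.7 0 0 0 -1" --pt "27.1 0.5 -55 0 0 0 -1"

```text
clock: 10.0
eef_pos: [504.1, 17.2, 146.3]
eef_rot: [-2.288, -2.153, 0.001]
ft_force: [4.4, 0.3, -10.0]
finger_gap: 0.168
```

```bash
python3 -c "
from h import *
p=np.load('pose.npy')
delta([501.9,-11.1,87.3],np.degrees(p[3]))
for b in (30,37,44,51,58): print(b,arc(b,24))
snap('c3',(210,100,340,240),f=4,which=('scene',))
"
```

```text
t 10.0 pos [504.1  17.2 146.3] shift [-28.4  -0.4  59. ] turn [-0.   0.  -0.4] F [  4.4   0.3 -10. ] gap 15.6 j [-0.02 -0.25  1.85 -0.    1.54  0.04]
30 [ 10.5 -12.3]
37 [ 24.4 -25.1]
44 [ 39.7 -36.1]
51 [ 56.2 -45.2]
58 [ 73.7 -52.2]
```

View pics/c3.png

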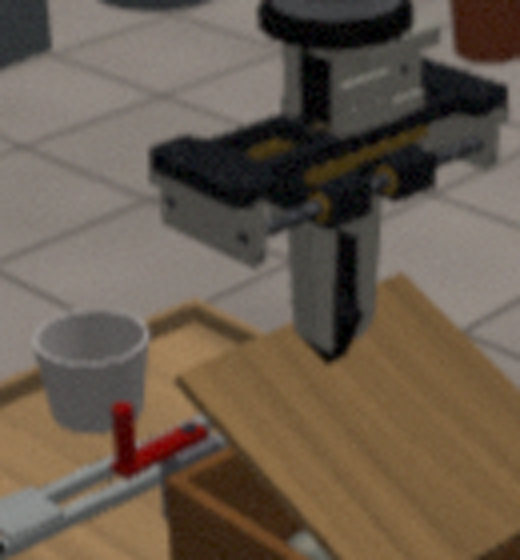

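Works well: the lid is rising with the handle pivoting in the pads.

Request:
send_rows --pt "10.5 0 -12.3 0 0 0 -1" --pt "24.4 0 -25.1 0 0 0 -1" --pt "39.7 0 -36.1 0 0 0 -1" --pt "56.2 0 -45.2 0 0 0 -1" --pt "73.7 0 -52.2 0 0 0 -1"

```text
clock: 10.68
eef_pos: [508.3, 91.4, 198.7]
eef_rot: [-2.288, -2.153, 0.001]
ft_force: [-1.5, -4.6, -7.1]
finger_gap: 0.171
```

```bash
python3 -c "
from h import *
p=np.load('pose.npy')
delta([501.9,-11.1,87.3],np.degrees(p[3]))
for b in (66,74,82,90,97): print(b,arc(b,58))
snap('c4',(210,60,370,240),f=4,which=('scene',))
"
```

```text
t 10.68 pos [508.3  91.4 198.7] shift [-1.027e+02 -1.000e-01  1.114e+02] turn [-0.   0.  -0.4] F [-1.5 -4.6 -7.1] gap 15.9 j [ 0.13 -0.24  1.76 -0.    1.62  0.19]
66 [20.9 -5.3]
74 [42.3 -7.7]
82 [63.8 -7. ]
90 [85.  -3.4]
97 [103.1   2.2]
```

View pics/c4.png

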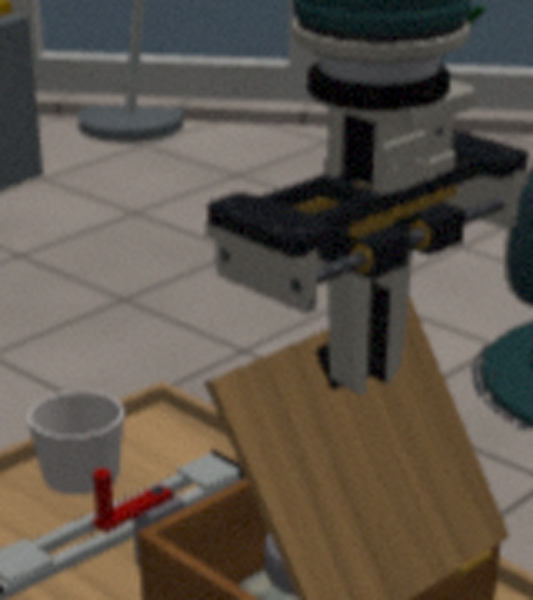

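Request:
send_rows --pt "20.9 0 -5.3 0 0 0 -1" --pt "42.3 0 -7.7 0 0 0 -1" --pt "63.8 0 -7 0 0 0 -1" --pt "85 0 -3.4 0 0 0 -1" --pt "103.1 0 2.2 0 0 0 -1"

```text
clock: 11.35
eef_pos: [514.4, 194.9, 197.8]
eef_rot: [-2.286, -2.153, -0.002]
ft_force: [-10.0, -0.9, 9.6]
finger_gap: 0.166
```

```bash
python3 -c "
from h import *
p=np.load('pose.npy')
delta([501.9,-11.1,87.3],np.degrees(p[3]))
snap('c5',(230,60,390,260),f=3,)
snap('c5',(230,60,390,260),(120,120,320,320),f=3,)
"
```

```text
t 11.35 pos [514.4 194.9 197.8] shift [-2.066e+02 -2.000e-01  1.102e+02] turn [ 0.  -0.1 -0.3] F [-10.   -0.9   9.6] gap 15.5 j [ 0.32 -0.16  1.7   0.    1.61  0.38]
```

View pics/c5.png

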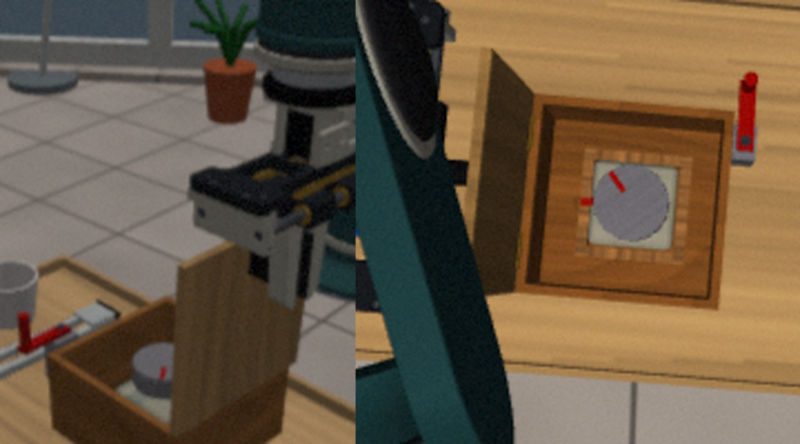

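Request:
send_rows --pt "0 0 0 0 0 0 -0.4" --pt "0 0 0 0 0 0 -0.14" --pt "0 0 -10 0 0 0 -0.14" --pt "0 0 -40 0 0 0 -0.14" --pt "0 0 -75 0 0 0 -0.14"

```text
clock: 12.18
eef_pos: [514.7, 193.2, 272.0]
eef_rot: [-2.288, -2.153, 0.001]
ft_force: [0.9, -0.3, 0.6]
finger_gap: 0.432
```

```bash
python3 -c "
from h import *
p=np.load('pose.npy')
delta([501.9,-11.1,87.3],np.degrees(p[3]))
snap('d1',(230,60,390,260),(120,120,320,320),f=3,)
for n in('scene','top'):
  for t in('cap_center','jar'):
    for r in regions_of(t,n)[:2]:
      ys,xs=np.nonzero(r['pixels']);print(n,t,round(r['confidence'],2),np.round(r['extent'],1),xs.mean().round(1),ys.mean().round(1))
t=np.load('top_d1.npy');cv2.imwrite('pics/d2.png',cv2.resize(t[150:240,200:320,::-1],None,fx=6,fy=6,interpolation=cv2.INTER_CUBIC))
t=np.load('scene_d1.npy');cv2.imwrite('pics/d3.png',cv2.resize(t[190:280,235:355,::-1],None,fx=6,fy=6,interpolation=cv2.INTER_CUBIC))
"
```

```text
t 12.18 pos [514.7 193.2 272. ] shift [-204.7   -0.3  184.7] turn [-0.   0.  -0.4] F [ 0.9 -0.3  0.6] gap 40.2 j [ 0.31 -0.17  1.58  0.    1.73  0.37]
scene cap_center 0.76 [288.6 211.8 308.3 240. ] 297.9 225.7
scene cap_center 0.31 [282.6 233.  306.2 251.3] 295.6 240.4
scene jar 0.45 [283.  231.6 308.  252. ] 295.5 239.9
top cap_center 0.84 [225.3 197.3 260.7 230. ] 243.5 211.1
top jar 0.72 [224.6 191.7 264.  236.1] 245.7 213.9
```

View pics/d1.png

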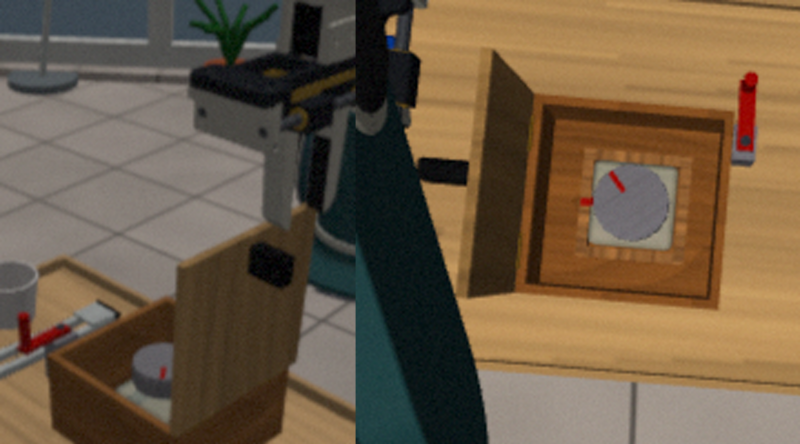

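View pics/d2.png

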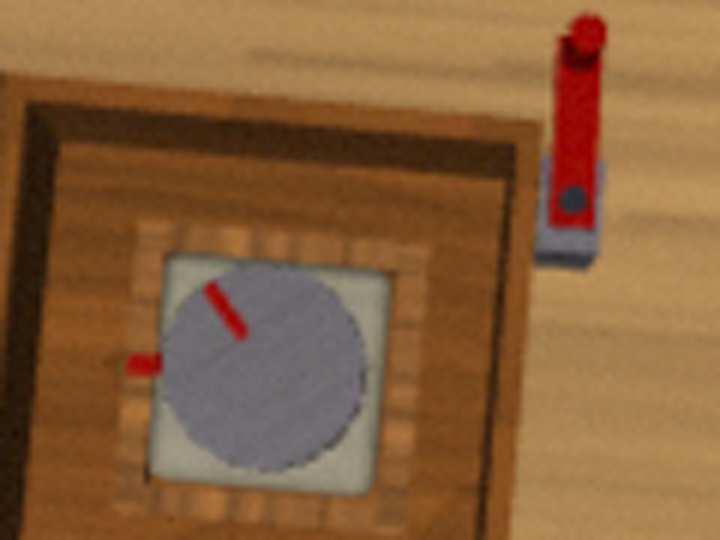

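View pics/d3.png

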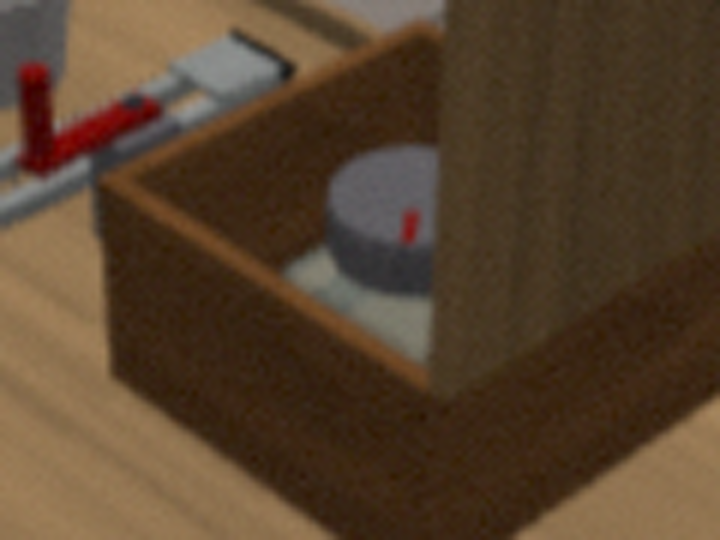

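```bash
cat >> h.py <<'E'
def back(n,uv,z):
    c=C[n];o=-c["R"].T@c["t"];d=c["R"].T@np.linalg.inv(c["intrinsics"])@np.array([uv[0],uv[1],1.])
    return o+d*(z-o[2])/d[2]
E
python3 -c "
from h import *
p=np.load('pose.npy')
Z=lambda u:np.array(u)/6+(200,150)
c=back('top',Z((263,367)),95.7);a=back('top',Z((210,288)),95.7);b=back('top',Z((242,336)),95.7)
m1=back('top',Z((128,363)),8.7+35);m2=back('top',Z((160,363)),43.7)
print(c,a,b,'stripe',np.degrees(np.arctan2(*(a-c)[1::-1])),np.degrees(np.arctan2(*(a-b)[1::-1])),'mark',np.degrees(np.arctan2(*(m1-c)[1::-1])),'yaw',np.degrees(p[3]))
print('expected',cad(p,[[-4,0,87]]))
"
```

```text
[504.78616525  49.01390608  95.7       ] [529.32064726  66.62889467  95.7       ] [514.40187069  55.98305419  95.7       ] stripe 35.67716127904442 35.51114887198238 mark 86.18431041250427 yaw 86.90872739823075
expected [[505.13113177  48.78813665  95.72828337]]
```

```bash
python3 -c "
from h import *
delta([505,49,270],62)
"
```

```text
t 12.47 pos [514.7 193.2 269.9] shift [-144.5   -0.9   -0. ] turn [-0.1  0.  24.5] F [ 0.3 -0.4  1.1] gap 40.2 j [ 0.31 -0.17  1.59  0.    1.72  0.37]
```

Request:
send_rows --pt "-30 0 0 0 0 5 -0.14" --pt "-60 0 0 0 0 10 -0.14" --pt "-95 0 0 0 0 16 0.3" --pt "-130 -1 0 0 0 22 0.9" --pt "-144.5 -1 0 0 0 24.5 0.9"

```text
clock: 13.1
eef_pos: [504.7, 47.8, 270.0]
eef_rot: [-2.695, -1.614, 0.001]
ft_force: [-0.3, 0.7, -0.1]
finger_gap: 0.702
```

```bash
python3 -c "
from h import *
delta([505,49,100],62)
"
```

```text
t 13.1 pos [504.7  47.8 270. ] shift [  1.3  -0.2 170. ] turn [-0.   0.  -0.2] F [-0.3  0.7 -0.1] gap 65.3 j [ 0.04 -0.26  1.67 -0.    1.74  0.54]
```

Request:
send_rows --pt "1 0 30 0 0 0 0.9" --pt "1.3 0 70 0 0 0 0.9" --pt "1.3 0 115 0 0 0 0.9" --pt "1.3 0 155 0 0 0 0.9" --pt "1.3 0 170 0 0 0 0.9"

```text
clock: 13.72
eef_pos: [504.6, 50.6, 98.2]
eef_rot: [-2.69, -1.619, 0.005]
ft_force: [0.4, -0.6, 0.4]
finger_gap: 0.949
```

```bash
python3 -c "
from h import *
delta([505,49,36],62)
snap('e1',(220,100,360,260),(180,140,320,300),f=3.5)
"
```

```text
t 13.72 pos [504.6  50.6  98.2] shift [-1.1  1.3 62.2] turn [-0.2  0.1  0.1] F [ 0.4 -0.6  0.4] gap 88.2 j [ 0.05 -0.22  1.91  0.    1.46  0.54]
```

View pics/e1.png

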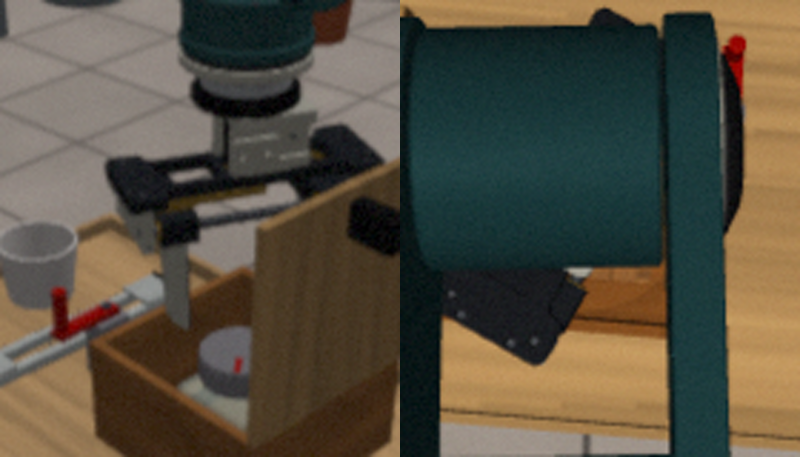

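Request:
send_rows --pt "0 0 15 0 0 0 0.9" --pt "0 0 32 0 0 0 0.9" --pt "0 0 46 0 0 0 0.9" --pt "0 0 56 0 0 0 0.9" --pt "0 0 62 0 0 0 0.9"

```text
clock: 14.45
eef_pos: [505.6, 50.2, 38.1]
eef_rot: [-2.692, -1.618, 0.001]
ft_force: [0.0, -0.3, 0.5]
finger_gap: 0.951
```

```bash
python3 -c "
from h import *
delta([505,49,36],62)
snap('e2',(220,130,340,260),f=4.5,which=('scene',))
"
```

```text
t 14.45 pos [505.6  50.2  38.1] shift [-1.4  0.   2.1] turn [-0.  0.  0.] F [ 0.  -0.3  0.5] gap 88.5 j [ 0.05 -0.17  1.97 -0.    1.35  0.54]
```

View pics/e2.png

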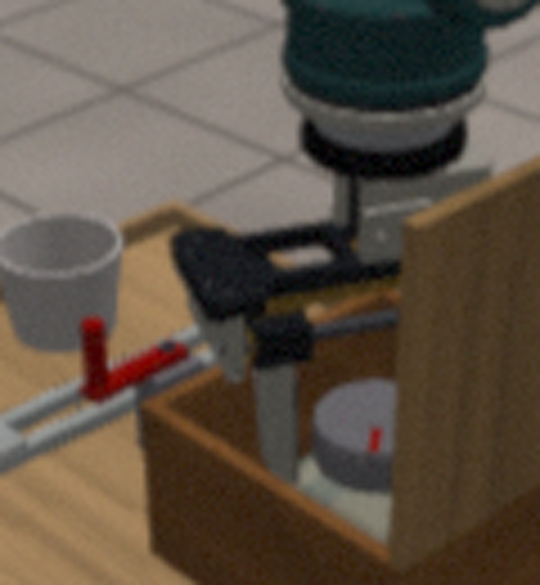

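Request:
send_rows --pt "-1 0 2 0 0 0 0.9" --pt "-1 0 2 0 0 0 0.2" --pt "-1 0 2 0 0 0 -1" --pt "-1 0 2 0 0 0 -1" --pt "-1 0 2 0 0 0 -1"

```text
clock: 15.12
eef_pos: [505.3, 49.4, 37.0]
eef_rot: [2.692, 1.619, 0.0]
ft_force: [-0.8, -0.1, 1.8]
finger_gap: 0.697
```

```bash
python3 -c "
from h import *
delta([505,49,36],62);print(sense()['moment'])
snap('e3',(220,130,340,260),f=4.5,which=('scene',))
"
```

```text
t 15.12 pos [505.3  49.4  37. ] shift [-0.5 -0.1  1. ] turn [ 0. -0.  0.] F [-0.8 -0.1  1.8] gap 64.9 j [ 0.05 -0.17  1.97  0.    1.34  0.54]
[-0.02030148  0.06819876  0.03370557]
```

View pics/e3.png

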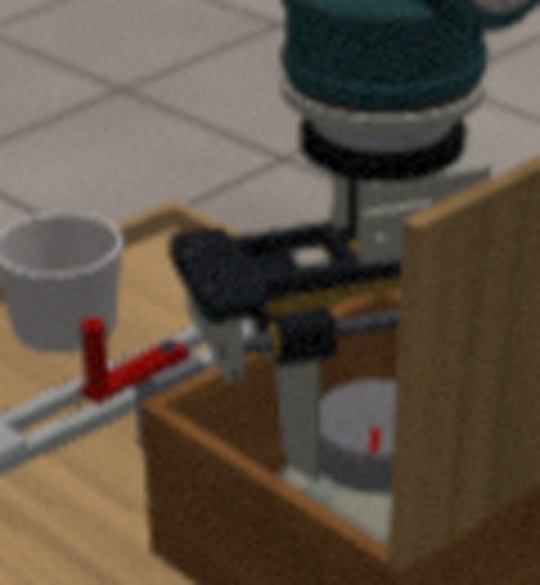

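Request:
send_rows --pt "0 0 0 0 0 -3 -1" --pt "0 0 0 0 0 -6 -1" --pt "0 0 0 0 0 -9 -1" --pt "0 0 0 0 0 -12 -1" --pt "0 0 0 0 0 -16 -1"

```text
clock: 15.8
eef_pos: [505.6, 49.3, 37.0]
eef_rot: [2.439, 1.979, 0.001]
ft_force: [2.3, 0.1, 2.0]
finger_gap: 0.693
```

```bash
python3 -c "
from h import *
delta([505,49,36],62);print(sense()['moment'])
snap('e4',(220,130,340,260),f=4.5,which=('scene',))
"
```

```text
t 15.8 pos [505.6  49.3  37. ] shift [-0.4 -0.5  1. ] turn [ 0.  -0.  16.1] F [2.3 0.1 2. ] gap 64.4 j [ 0.05 -0.17  1.97 -0.    1.34  0.25]
[-0.0714006  -0.32085361 -0.54147152]
```

View pics/e4.png

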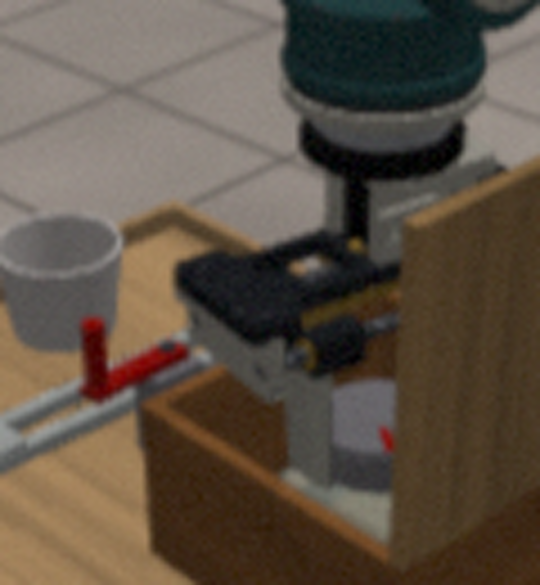

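Request:
send_rows --pt "0 0 0 0 0 -3 -1" --pt "0 0 0 0 0 -6 -1" --pt "0 0 0 0 0 -9 -1" --pt "0 0 0 0 0 -12 -1" --pt "0 0 0 0 0 -15 -1"

```text
clock: 16.48
eef_pos: [505.7, 49.4, 37.5]
eef_rot: [2.161, 2.279, 0.001]
ft_force: [-1.2, 0.0, 10.2]
finger_gap: 0.695
```

```bash
python3 -c "
from h import *
delta([505,49,36],62);print(sense()['moment'])
snap('e5',(220,130,340,260),(180,140,320,300),f=4)
"
```

```text
t 16.48 pos [505.7  49.4  37.5] shift [-0.3 -0.8  1.5] turn [ 0.1 -0.  31. ] F [-1.2  0.  10.2] gap 64.7 j [ 0.05 -0.17  1.97 -0.    1.34 -0.01]
[-0.08944949  0.19239827 -0.34116939]
```

View pics/e5.png

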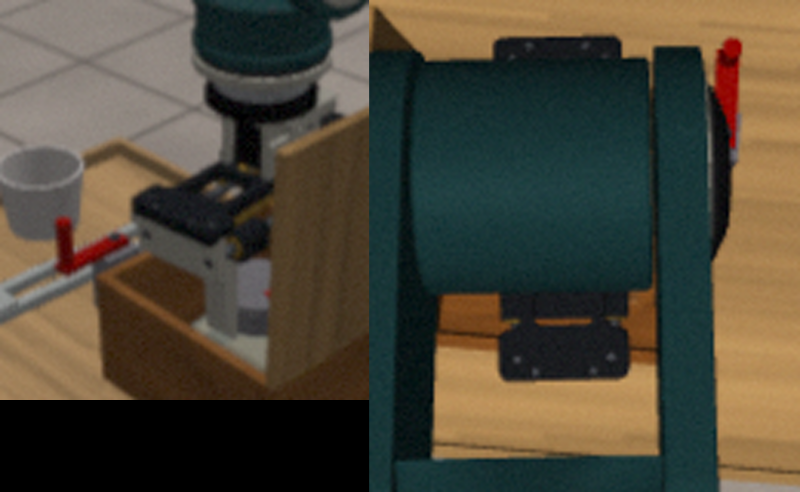

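Request:
send_rows --pt "0 0 0 0 0 -2 -1" --pt "0 0 0 0 0 -4 -1" --pt "0 0 0 0 0 -6 -1" --pt "0 0 0 0 0 -6 -1" --pt "0 0 0 0 0 -6 -1"

```text
clock: 17.2
eef_pos: [506.5, 49.5, 38.9]
eef_rot: [2.04, 2.386, 0.003]
ft_force: [-2.3, -0.4, 17.7]
finger_gap: 0.696
```

```bash
python3 -c "
from h import *
delta([505,49,36],62);print(sense()['moment'])
"
```

```text
t 17.2 pos [506.5  49.5  38.9] shift [-0.2 -1.5  2.9] turn [ 0.2 -0.  37. ] F [-2.3 -0.4 17.7] gap 64.7 j [ 0.05 -0.17  1.97 -0.    1.34 -0.11]
[-0.06452828  0.35186738 -0.0638446 ]
```

Request:
send_rows --pt "0 0 0 0 0 -2 -1" --pt "0 0 0 0 0 -4 -1" --pt "0 0 -0.5 0 0 -6 -1" --pt "0 0 -1 0 0 -6 -1" --pt "0 0 -1 0 0 -6 -1"

```text
clock: 17.82
eef_pos: [506.7, 49.5, 39.6]
eef_rot: [1.912, 2.489, 0.004]
ft_force: [2.2, -1.0, 14.4]
finger_gap: 0.694
```

```bash
python3 -c "
from h import *
delta([505,49,36],62);print(sense()['moment'])
snap('e6',(220,130,340,260),f=4.5,which=('scene',))
"
```

```text
t 17.82 pos [506.7  49.5  39.6] shift [-0.  -1.8  3.6] turn [ 0.2 -0.  43. ] F [ 2.2 -1.  14.4] gap 64.6 j [ 0.05 -0.17  1.97  0.    1.34 -0.21]
[-0.04888379 -0.32438058 -0.07274485]
```

View pics/e6.png

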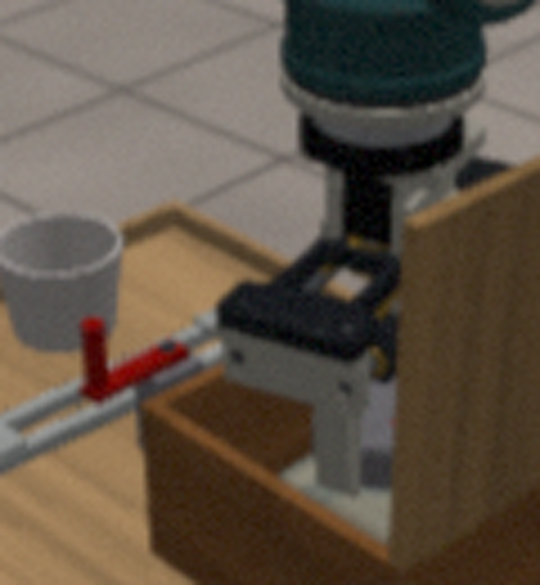

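Request:
send_rows --pt "0 0 -0.5 0 0 0 -1" --pt "0 0 -1 0 0 0 -1" --pt "0 0 -1.5 0 0 0 -1" --pt "0 0 -2 0 0 0 -1" --pt "0 0 -2 0 0 0 -1"

```text
clock: 18.5
eef_pos: [505.2, 49.4, 39.7]
eef_rot: [-1.912, -2.493, 0.0]
ft_force: [1.8, 0.2, 3.4]
finger_gap: 0.692
```

```bash
python3 -c "
from h import *
delta([505,49,36],62);print(sense()['moment'])
"
```

```text
t 18.5 pos [505.2  49.4  39.7] shift [-0.3 -0.3  3.7] turn [-0.  0. 43.] F [1.8 0.2 3.4] gap 64.4 j [ 0.05 -0.17  1.97 -0.    1.35 -0.21]
[ 0.03869095 -0.35148198 -0.06572169]
```

Request:
send_rows --pt "0 0 -0.7 0 0 0 -1" --pt "0 0 -1.4 0 0 0 -1" --pt "0 0 -2 0 0 0 -1" --pt "0 0 -3 0 0 0 -1" --pt "0 0 -3 0 0 0 -1"

```text
clock: 19.12
eef_pos: [505.2, 49.4, 42.8]
eef_rot: [-1.912, -2.493, -0.0]
ft_force: [1.0, 0.7, -0.2]
finger_gap: 0.695
```

```bash
python3 -c "
from h import *
delta([505,49,36],62);print(sense()['moment'])
snap('e7',(220,130,340,260),f=4.5,which=('scene',))
"
```

```text
t 19.12 pos [505.2  49.4  42.8] shift [-0.3 -0.3  6.8] turn [-0. -0. 43.] F [ 1.   0.7 -0.2] gap 64.6 j [ 0.05 -0.18  1.97  0.    1.35 -0.22]
[-0.02450765 -0.14320988 -0.00620339]
```

View pics/e7.png

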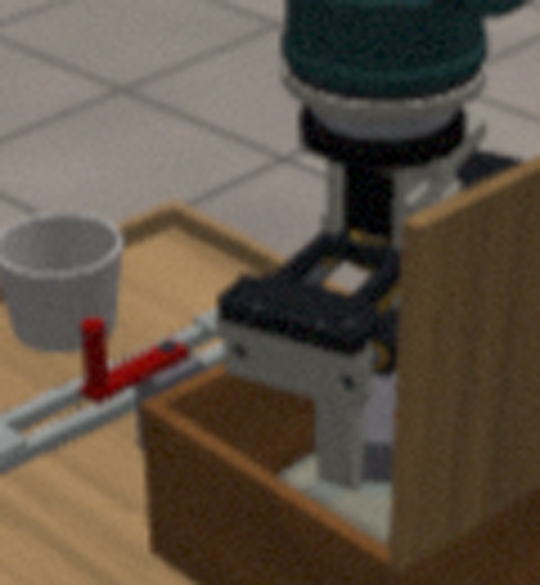

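Request:
send_rows --pt "0 0 -3 0 0 0 -1" --pt "0 0 -6 0 0 0 -1" --pt "0 0 -9 0 0 0 -1" --pt "0 0 -12 0 0 0 -1" --pt "0 0 -15 0 0 0 -1"

```text
clock: 19.8
eef_pos: [505.3, 49.4, 58.0]
eef_rot: [1.912, 2.493, 0.0]
ft_force: [0.6, 0.6, -0.2]
finger_gap: 0.696
```

```bash
python3 -c "
from h import *
delta([505,49,76],62);print(sense()['moment'])
"
```

```text
t 19.8 pos [505.3  49.4  58. ] shift [ -0.3  -0.4 -18. ] turn [ 0. -0. 43.] F [ 0.6  0.6 -0.2] gap 64.7 j [ 0.05 -0.19  1.95  0.    1.38 -0.21]
[-0.08349559 -0.10506308 -0.01712709]
```

Request:
send_rows --pt "0 0 -4 0 0 0 -1" --pt "0 0 -8 0 0 0 -1" --pt "0 0 -12 0 0 0 -1" --pt "0 0 -17 0 0 0 -1" --pt "0 0 -17 0 0 0 -1"

```text
clock: 20.42
eef_pos: [505.5, 49.4, 75.2]
eef_rot: [1.912, 2.492, 0.001]
ft_force: [0.0, -0.8, 0.1]
finger_gap: 0.697
```

```bash
python3 -c "
from h import *
delta([505,49,75],62);print(sense()['moment'])
snap('f1',(220,110,360,260),f=4,which=('scene',))
snap('f2',None,(180,120,320,300),f=3.3,which=('top',))
for n in('scene','top'):
  for t in('cap_center','jar'):
    for r in regions_of(t,n)[:2]:
      ys,xs=np.nonzero(r['pixels']);print(n,t,round(r['confidence'],2),np.round(r['extent'],1),xs.mean().round(1),ys.mean().round(1))
"
```

```text
t 20.43 pos [505.5  49.4  75.2] shift [-0.3 -0.6  0.2] turn [ 0. -0. 43.] F [ 0.  -0.8  0.1] gap 64.8 j [ 0.05 -0.2   1.93  0.    1.41 -0.21]
[-0.05395916 -0.12656004  0.0063829 ]
scene cap_center 0.5 [300.6 200.6 308.5 225. ] 304.0 211.6
scene jar 0.7 [282.5 225.3 308.5 248.8] 297.6 235.5
scene jar 0.57 [238.7 150.4 371.3 288.4] 315.2 223.2
```

View pics/f1.png

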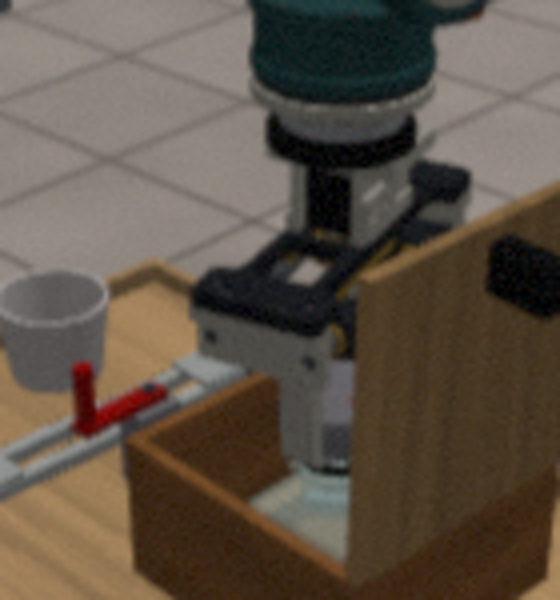

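View pics/f2.png

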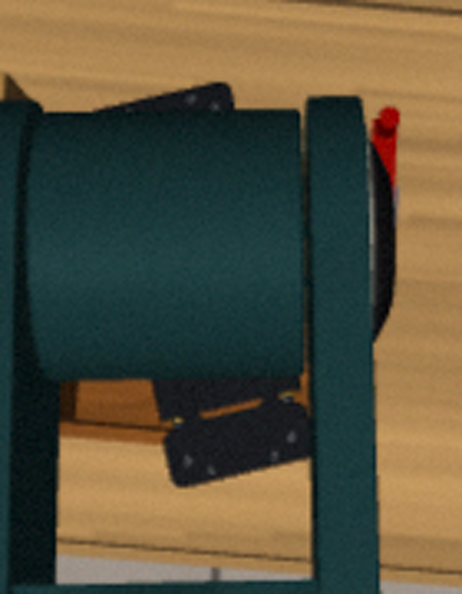

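```bash
python3 -c "
from h import *
im=np.load('scene_f1.npy');b=(275,180,325,250)
im=im.copy()
z=cv2.resize(im[b[1]:b[3],b[0]:b[2],::-1],None,fx=8,fy=8,interpolation=cv2.INTER_CUBIC)
w=z.copy()
a=np.linspace(0,2*np.pi,200)
def circ(r,h,c):
  P=np.c_[505+r*np.cos(a),49+r*np.sin(a),np.full(200,h)]
  q=((proj('scene',P)-b[:2]+.5)*8).astype(int);cv2.polylines(w,[q.reshape(-1,1,2)],True,c,1)
circ(32.5,109.7,(0,255,0));circ(32.5,133.7,(0,255,0))
circ(26,91.7,(255,0,255))
p=np.load('pose.npy')
q=((proj('scene',cad(p,[[-42,-38,53],[34,-38,53],[34,38,53],[-42,38,53]]))-b[:2]+.5)*8).astype(int);cv2.polylines(w,[q.reshape(-1,1,2)],True,(255,255,0),1)
cv2.imwrite('pics/f3.png',np.hstack([z,w]))
"
```

```text
(no output)
```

View pics/f3.png

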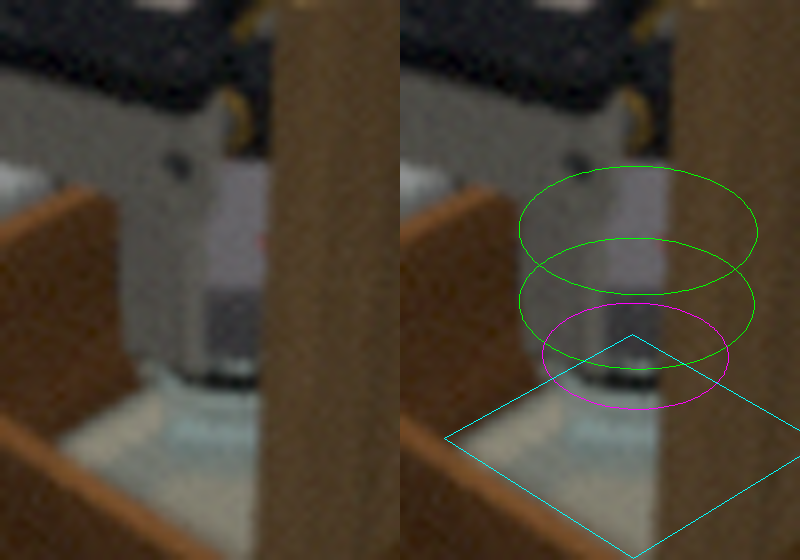

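```bash
python3 -c "
from h import *
o=[]
for t in ('d1','e3','f1'):
  im=np.load(f'scene_{t}.npy');o.append(cv2.resize(im[215:265,276:312,::-1],None,fx=7.3,fy=7.3,interpolation=cv2.INTER_CUBIC))
o=np.hstack(o);o=np.clip(o.astype(float)*1.7,0,255).astype('uint8');print(o.shape);cv2.imwrite('pics/f4.png',o)
"
```

```text
(365, 789, 3)
```

View pics/f4.png

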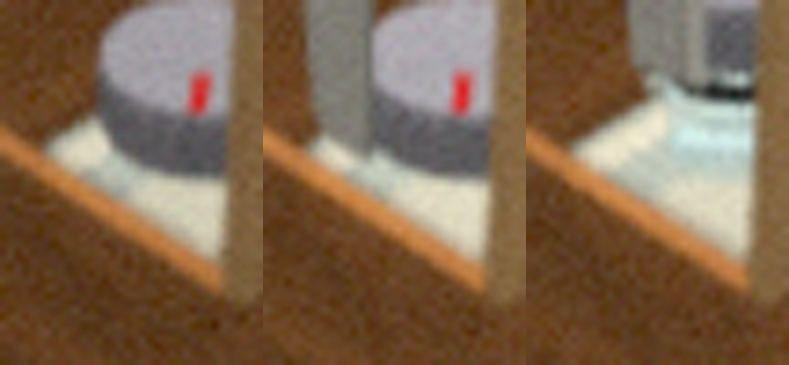

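```bash
python3 -c "
from h import *
for d in (60,70,78,86,95):
  a=np.radians(d);P=[[505+r*np.cos(a),49+r*np.sin(a),135.5] for r in (11,30)]
  print(d,((proj('scene',P)-[275,180])*8).round(0).tolist())
"
```

```text
60 [[247.0, 240.0], [270.0, 277.0]]
70 [[254.0, 239.0], [288.0, 273.0]]
78 [[258.0, 237.0], [301.0, 269.0]]
86 [[263.0, 235.0], [313.0, 263.0]]
95 [[267.0, 233.0], [324.0, 256.0]]
```

```bash
python3 -c "
from plant import *
s=sense();print(s['clock'],s['eef_pos'],s['ft_force'],s['qvel'].round(3));print(close_job())
"
```

```text
20.725 [505.15522411  49.39069311  74.56783763] [-0.43986824 -0.14687609  0.66515573] [-0.     0.    -0.001 -0.001 -0.    -0.001]
the job is handed in; nothing more can be done
None
```

The job is done and handed in at 20.7 s. The latch is swung clear, the lid stands open, and the unscrewed cap is held level above the jar's mouth.

- **Latch and lid:** I swung the lever to about 1.5 rad by caging its pin between the fingers. I then lifted the lid by its handle to about 97°. It stayed standing after I let go.
- **Unscrewing:** I gripped the cap and turned it 43° anticlockwise. The turning moment went from about 0.54 N m to about 0.07 N m, and the seal pushed up on the gripper with up to 18 N. I then lifted the cap straight up 38 mm.

**Last checks**
- **Cap height:** from the lift and the last scene picture, its lower edge is about 20 mm above the mouth.
- **Stripe:** the visible end points within about 10° of the mark. The top camera was hidden by the arm, so this rests on the scene view and the turn angle alone.
- **Jar:** its shoulder has not moved in the pictures, so it stands in its well. The vertical force while lifting (about 0 N) showed no jar weight on the cap.
- **Other items:** I did not measure the teacup, wrist rest or laptop stand at the end. The arm was never brought to them, and there was no sign of contact.

**Disagreements**
- The reported TCP height was about 33 mm lower than the fingertips seen in the scene camera, the same at every tool-down pose I checked. I corrected for it in every descent.
- The black seal ring showed about 5 mm above where I expected the mouth. I took this to be the seal springing up, but could not confirm it.

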